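Sort the jeweller's bench: spools, beads and packaging

TASK

Tidy the bench: stand the red spool upright in the red-lined tray, the blue spool upright in the blue-lined tray and the vial of yellow beads upright in the yellow-lined tray. On the middle of the cork mat stack the two packaging pieces, the wider one (the round tin) at the bottom and the ring box centred on its lid. Leave the pliers where they lie.

Things in the scene. Friction and masses are not known exactly. Their poses are not given: they have to be found in the camera images.
- spool_red: Red sewing-thread spool standing upright, a full cylinder 36 mm in diameter and 50 mm high with a small wooden core showing on top, about 60 g. Origin: centre of its underside; z up along its axis
- spool_blue: Blue sewing-thread spool standing upright, a full cylinder 36 mm in diameter and 50 mm high with a small wooden core showing on top, about 60 g. Origin: centre of its underside; z up along its axis
- bead_vial: Clear vial of yellow beads with a yellow cap, standing upright: a cylinder 32 mm in diameter and 58 mm high, about 40 g. Origin: centre of its underside; z up along its axis
- tin: Round flat-lidded tin, green side and gold-coloured brass lid, 60 mm in diameter and 34 mm high, about 120 g. Origin: centre of its underside; z up along its axis; its flat top is at z = 34 mm
- ring_box: Small black ring box with a brass seam, 38 x 38 mm and 30 mm high, closed and rigid, about 60 g. Origin: centre of its underside; x and y along its sides, z up
- tray_red: A square oak tray, fixed, with a flat red lining: 94 x 94 mm outside, 84 x 84 mm inside, rim 16 mm above the table, inner floor 5 mm above the table. Origin: centre of its underside, on the table; x and y along its sides, z up
- tray_blue: A square oak tray, fixed, with a flat blue lining: 94 x 94 mm outside, 84 x 84 mm inside, rim 16 mm above the table, inner floor 5 mm above the table. Origin: centre of its underside, on the table; x and y along its sides, z up
- tray_yellow: A square oak tray, fixed, with a flat yellow lining: 94 x 94 mm outside, 84 x 84 mm inside, rim 16 mm above the table, inner floor 5 mm above the table. Origin: centre of its underside, on the table; x and y along its sides, z up
- cork_mat: Square cork mat, fixed, 94 x 94 mm and 6 mm thick. Origin: centre of its underside, on the table; x and y along its sides, z up; its top is at z = 6 mm
- pliers: Small jeweller's pliers with black handles and steel jaws, lying flat and loose: about 115 mm long (along x, jaws to +x), 50 mm wide, 12 mm high. Not to be disturbed. Origin: under their middle, on the table

How it is judged:
By the outcome, as a careful person would: the job done as asked, in the order asked, and still so for the second after the job is handed in, with the robot touching nothing.
It also fails if it takes over 125 s, if anything falls off the work surface, if the arm or the gripper's body presses on something with over 40 N, if the wrist force passes 120 N, or if a joint passes its speed limit or range.

ROBOT

A 7-joint arm with a two-finger parallel gripper is mounted at the origin on the work surface. World frame = base frame: x ahead of the robot, y to its left, z up, the work surface at z = 0. Lengths are in m, angles in rad, forces in N, time in s.
With the tool pointing down it reaches from about 0.35 to 0.9 m from the base axis. Payload 19.9 kg.
Tool frame: the origin (TCP) lies at the very end of the fingers, on their centre line; the grasp point (between the pads) lies 19 mm behind it (r.grip_depth is the distance from the TCP to the grasp point, in m); z points along the fingers, y is the line along which they close (so a half turn about z gives the same grasp; the last joint's range is limited). The gripper opens to 94 mm and grips with 3 to 60 N. Pads are 16 mm wide; open, the fingers measure 119 mm over their backs; the gripper's body (75 mm by 177 mm) begins 78 mm behind the grasp point.
Start: joints at [-1.192, 0.417, -0.01, 1.614, 0.005, 1.111, -0.053], TCP at [0.255, 0.57, 0.205] pointing down, gripper open.
Joint ranges: [-2.81, 2.81], [-0.39, 2.02], [-1.27, 1.25], [0.06, 2.57], [-1.19, 4.33], [0.19, 2], [-2.82, 2.82]. Speed limits (rad/s): [1.89, 1.89, 2.39, 2.39, 3.01, 3.01, 3.01].

INTERFACE

Orientations are given as a rotation vector (axis times angle).
In Python, from cell import r, viewer gives the robot as it stands.
- The arm moves only by the shell command python3 -m crank 'ROWS' [FORCE]. ROWS is JSON, a list of rows, each a list of 7 numbers: the shift along the world's x, y, z in m, then the turn, a rotation vector about the world's x, y, z in degrees, then the finger opening in m, from 0 to 0.094. In form: [[dx, dy, dz, wx, wy, wz, gripper], ...]. A call has 1 to 20 rows; each row is the pose to reach, as a shift and turn from the pose commanded when the call began; what a row does not reach only later rows make up. A row lasts 1/10 s, in which the tool goes at most 50 mm and 8.59 degrees, less where a joint would pass 70% of its speed; a pose out of reach is approached as far as the arm can. A call with a gripper value outside its range is refused whole. The fingers move at their own pace and stop on an object; FORCE is the grip in N (left out, the last holds). Time passes only in rows, so rows that repeat a pose let the fingers close. It gives the time, the measured TCP pose, the force, the opening and the grip force at its end, in the units of the state.
- r.read_state(): the state, without advancing time (a new reading comes with each control period).
- viewer.capture(name): name is "scene" or "top" or "wrist"; returns a dict with "frame" (480x640x3 uint8, red, green, blue), "z_map" (480x640 float32, m along the optical axis (not along the pixel's ray), 0 where there is no reading), "fx", "fy", "cx", "cy" (pixels), "camera_from_world" (4x4, takes a point from world to camera coordinates); the wrist camera has in their place "mount" (4x4, takes a point from camera to tool coordinates, whose origin is the TCP and whose axes are the flange's). Camera axes: x right, y down, z forward; pixel columns grow to the right and rows downward; lengths in m; the calibration is good to about 2 mm. A picture is of the moment at which its call begins: read the wrist's pose just before it.
- r.finish_job(): hands the job in; it is judged then, once.
The state is a dict: "t": time; "qpos": joint angles; "dq": joint speeds; "joint_torque": joint torques, N m; "tool_pos": TCP position; "tcp_rot": TCP orientation; "contact_force": force on the tool from outside, world axes, zero at the start; "torque": the same for the moment, N m; "width": finger opening in m; "grip_force": force on a finger pad.
Only numpy, scipy, OpenCV 4.12 (cv2) and the standard library are available. Lean on these libraries where they do the work, as an engineer would, in place of code of your own. Each camera call takes 0.05 s, during which the arm holds its last target. There are 200 camera calls.

## Working session

There is one attempt and no reset: what is moved stays moved. The work goes in short steps, Python scripts to look and compute and a shell command to move; the robot and the scene stay as the last step left them, time stands still between calls to the robot, and variables do not carry over. Pictures are saved under pics/ and viewed, at most 14 in all, crops included, and the job is handed in when it is done.

```bash
mkdir -p pics; ls; python3 - <<'E'
from cell import r, viewer
import cv2,numpy as np
for n in("top","scene"):
    d=viewer.capture(n); cv2.imwrite(f"pics/{n}0.png",d["frame"][:,:,::-1]); np.savez(f"{n}0.npz",**d)
    print(n,d["fx"],d["cx"],d["cy"],np.round(np.linalg.inv(d["camera_from_world"]),3).tolist(), (d["z_map"]>0).mean())
print(r.read_state())
E
```

```text
pics
top 546.9066177139655 320.48175195019854 238.9433894153728 [[0.0, -0.994, 0.106, 0.453], [-1.0, -0.001, -0.008, -0.001], [0.008, -0.106, -0.994, 0.862], [0.0, 0.0, 0.0, 1.0]] 0.99591796875
scene 569.8234201425716 318.9290032501677 237.77068526055288 [[-0.147, 0.742, -0.654, 1.114], [0.989, 0.104, -0.103, 0.093], [-0.008, -0.662, -0.749, 0.713], [0.0, 0.0, 0.0, 1.0]] 0.9958723958333333
{'t': 0.1, 'qpos': array([-1.19152493,  0.41788358, -0.01031155,  1.61409299,  0.00470692,
        1.11069588, -0.05297846]), 'dq': array([-0.00263373, -0.000673  ,  0.00045372, -0.00087546,  0.00033103,
       -0.00037442, -0.00034258]), 'joint_torque': array([ 2.30199868e-03, -8.52574039e+01,  6.40750285e-01, -4.26692319e+01,
       -4.87974705e-02,  1.63246575e-02,  8.36146955e-05]), 'tool_pos': array([0.25516355, 0.57018186, 0.20491579]), 'tcp_rot': array([-6.55990829e-01, -3.07220244e+00,  1.64529120e-03]), 'contact_force': array([-0.30071281, -0.06175162, -0.73547454]), 'torque': array([-0.03142378, -0.04642485,  0.0004263 ]), 'grip_force': 0.0, 'width': 0.09400595339160264}
```

View pics/top0.png

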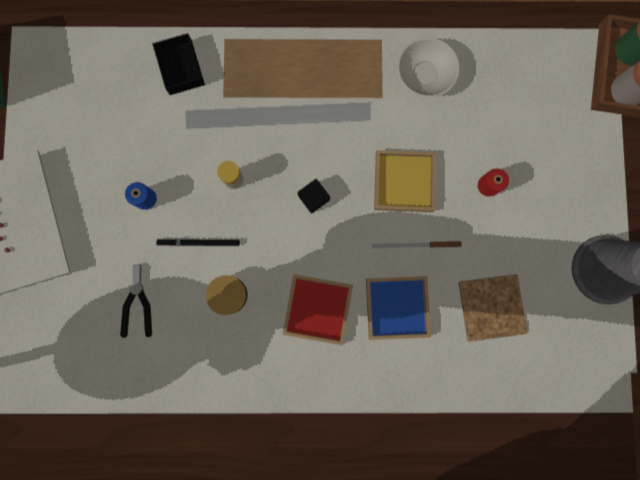

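View pics/scene0.png

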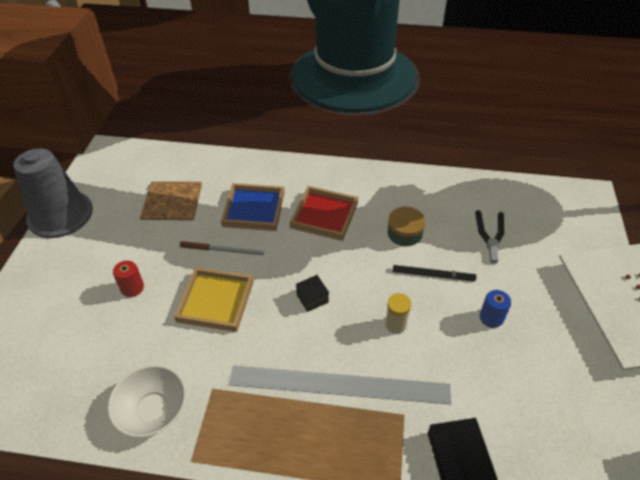

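Top view: blue spool (137,193), vial (229,173), ring box (314,196), red spool (494,181), tin (226,295), pliers (137,300). Trays are red (318,309), blue (398,307) and yellow (406,181), and the cork mat is at (492,307). The scene view agrees. Next I'll measure in both views using depth.

```bash
cat > h.py <<'E'
import numpy as np, cv2
def cloud(d):
    v,u=np.mgrid[0:480,0:640]; z=d["z_map"].astype(float)
    c=np.stack([(u-d["cx"])*z/d["fx"],(v-d["cy"])*z/d["fy"],z,np.ones_like(z)],-1)
    w=c@np.linalg.inv(d["camera_from_world"]).T
    w[z==0]=np.nan
    return w[...,:3]
B={"top":dict(spool_blue=(115,172,165,218),bead_vial=(208,152,250,195),ring_box=(290,172,338,220),spool_red=(470,160,517,204),tin=(198,268,254,322),
 tray_red=(278,268,357,347),tray_blue=(360,270,436,345),tray_yellow=(368,144,442,217),cork_mat=(452,268,532,346),pliers=(112,258,160,342)),
"scene":dict(spool_blue=(472,282,520,335),bead_vial=(375,285,420,340),ring_box=(290,268,335,315),spool_red=(105,254,150,304),tin=(380,200,432,250),
 tray_red=(285,180,362,245),tray_blue=(217,178,290,235),tray_yellow=(170,262,258,335),cork_mat=(135,172,208,228),pliers=(470,203,512,267))}
H=dict(spool_blue=.05,bead_vial=.058,ring_box=.03,spool_red=.05,tin=.034,tray_red=.016,tray_blue=.016,tray_yellow=.016,cork_mat=.006,pliers=.012)
E
python3 - <<'E'
from h import *
for n in("top","scene"):
    d=np.load(n+"0.npz"); w=cloud(d); z=w[...,2]
    print(n,"table",np.round(np.nanpercentile(z[225:240,250:330],[5,50,95])*1e3,1))
    for k,(a,b,c,e) in B[n].items():
        p=w[b:e,a:c].reshape(-1,3); p=p[~np.isnan(p[:,0])]
        hi=np.percentile(p[:,2],[50,90,97,99.5])*1e3
        t=p[p[:,2]>H[k]-.005 if H[k]>.01 else p[:,2]>.003]
        if len(t)<5: print(k,hi.round(1),len(t));continue
        (cx,cy),s,ang=cv2.minAreaRect((t[:,:2]*1e3).astype(np.float32))
        q=(t[:,:2].min(0)+t[:,:2].max(0))*500
        print(k,"z",hi.round(1),"rect",np.round([cx,cy,*s,ang],1),"bbox mid",q.round(1),"medz",np.round(np.median(t[:,2])*1e3,1),len(t))
E
```

```text
top table [-2.5 -0.2  2.4]
spool_blue z [ 0.6 49.1 50.7 51.9] rect [609.4 270.2  34.   35.1   2.3] bbox mid [609.5 270.2] medz 49.2 437
bead_vial z [ 0.6 57.3 58.8 60.1] rect [641.7 131.8  33.   31.8  44.4] bbox mid [641.9 132.1] medz 57.2 387
ring_box z [ 0.6 29.6 30.9 32.1] rect [612.2   3.5  38.4  38.1  36.8] bbox mid [612.2   4.2] medz 29.2 597
spool_red z [ 0.6 49.3 50.7 52.2] rect [ 632.2 -275.6   35.5   34.9   14.6] bbox mid [ 631.5 -275.5] medz 49.1 432
tin z [ 1.9 34.8 35.8 37.1] rect [4.574e+02 1.360e+02 5.860e+01 5.940e+01 1.000e-01] bbox mid [457.4 136. ] medz 33.8 1257
tray_red z [ 4.  14.5 16.8 18.1] rect [435.7  -3.   94.1  94.2  80.1] bbox mid [435.6  -2.6] medz 15.7 787
tray_blue z [ 4.5 14.7 16.8 18.3] rect [ 438.5 -127.2   94.2   94.8    2.3] bbox mid [ 437.9 -126.9] medz 15.7 810
tray_yellow z [ 4.1 14.3 16.3 17.7] rect [ 638.1 -141.3   94.8   94.8   87.7] bbox mid [ 637.8 -141.1] medz 15.1 818
cork_mat z [4.2 7.2 8.1 9.2] rect [ 438.7 -274.3  122.8  119.3   89.3] bbox mid [ 439.4 -274.3] medz 5.8 3594
pliers z [ 0.6 10.2 11.9 13.6] rect [448.8 278.7 111.6  48.   
[... 466 characters left out ...]
66.2] bbox mid [ 635.7 -277. ] medz 49.4 386
tin z [ 2.4 34.4 35.4 36.3] rect [460.6 134.6  61.9  59.6  21.4] bbox mid [460.6 134.6] medz 33.9 835
tray_red z [ 3.  14.1 16.6 17.8] rect [438.2  -4.5  94.9  98.8  79.5] bbox mid [438.7  -4.3] medz 15.2 691
tray_blue z [ 4.2 14.7 16.5 17.8] rect [ 440.9 -118.    98.9  116.9    2.8] bbox mid [ 442.2 -117.4] medz 15.1 671
tray_yellow z [ 4.  14.6 16.5 17.7] rect [ 640.7 -142.8   95.5   96.8   87.7] bbox mid [ 640.8 -143.2] medz 15.3 954
cork_mat z [2.7 6.6 7.5 8.5] rect [ 436.9 -278.2  156.6  123.3   17.5] bbox mid [ 439.1 -282.7] medz 5.4 1984
pliers z [ 1.  10.5 12.  13.4] rect [452.8 272.5  47.  112.   86.3] bbox mid [453.5 275.6] medz 10.4 565
```

```bash
python3 - <<'E'
from h import *
for n in("top","scene"):
    d=np.load(n+"0.npz"); w=cloud(d); a,b,c,e=B[n]["cork_mat"]
    hsv=cv2.cvtColor(d["frame"],cv2.COLOR_RGB2HSV)
    m=(hsv[...,1]>90); q=np.zeros_like(m); q[b:e,a:c]=m[b:e,a:c]
    q=cv2.morphologyEx(q.astype(np.uint8),cv2.MORPH_OPEN,np.ones((3,3)))
    v,u=np.nonzero(q)
    # rays at plane z=6mm
    T=np.linalg.inv(d["camera_from_world"]); ray=np.stack([(u-d["cx"])/d["fx"],(v-d["cy"])/d["fy"],np.ones(len(u))],1)@T[:3,:3].T
    P=T[:3,3]+ray*((.006-T[2,3])/ray[:,2])[:,None]
    print(n,cv2.minAreaRect((P[:,:2]*1e3).astype(np.float32)),"h",np.median(w[v,u,2]))
E
python3 -m crank '[[0.1,-0.2,0,0,0,0,0.07],[0.379,-0.846,0,0,0,0,0.07],[0.379,-0.846,0,0,0,0,0.07],[0.379,-0.846,0,0,0,0,0.07],[0.379,-0.846,0,0,0,0,0.07],[0.379,-0.846,0,0,0,0,0.07],[0.379,-0.846,0,0,0,0,0.07],[0.379,-0.846,0,0,0,0,0.07],[0.379,-0.846,0,0,0,0,0.07],[0.379,-0.846,0,0,0,0,0.07],[0.379,-0.846,0,0,0,0,0.07],[0.379,-0.846,0,0,0,0,0.07],[0.379,-0.846,0,0,0,0,0.07],[0.379,-0.846,0,0,0,0,0.07],[0.379,-0.846,0,0,0,0,0.07],[0.379,-0.846,0,0,0,0,0.07],[0.379,-0.846,0,0,0,0,0.07],[0.379,-0.846,0,0,0,0,0.07],[0.379,-0.846,0,0,0,0,0.07],[0.379,-0.846,0,0,0,0,0.07]]' 20
python3 - <<'E'
from cell import r, viewer
import cv2,numpy as np
s=r.read_state(); d=viewer.capture("wrist"); print(s["tool_pos"],s["tcp_rot"],s["qpos"],s["t"],np.abs(s["dq"]).max()); print(d["mount"].round(4).tolist(),d["fx"],d["cx"],d["cy"],(d["z_map"]>0).mean())
cv2.imwrite("pics/w1.png",d["frame"][:,:,::-1])
E
```

```text
top ((437.89447021484375, -275.44305419921875), (91.41166687011719, 93.17204284667969), 7.342533111572266) h nan
scene ((444.6438293457031, -275.3681335449219), (92.49541473388672, 92.77721405029297), 7.710560321807861) h nan
t: 2.1
tool_pos: [0.6338, -0.2798, 0.2042]
tcp_rot: [-0.662, -3.07, 0.003]
contact_force: [-1.1, -0.3, -0.5]
width: 0.0701
grip_force: 0.0
[ 0.63378365 -0.27981981  0.20423203] [-0.6624065  -3.06956939  0.00319187] [ 0.0713827   0.57696993  0.45405628  1.43660484 -0.2583343   1.18841761
  1.70387229] 2.1 0.06329856528870136
[[-0.0006, -0.965, -0.2622, 0.0748], [1.0, -0.0007, 0.0003, -0.001], [-0.0005, -0.2622, 0.965, -0.1791], [0.0, 0.0, 0.0, 1.0]] 430.0533407554827 313.64381627903464 247.9727923523171 0.9959016927083333
```

View wrist.

```bash
cat > w.py <<'E'
import sys
from h import *
from cell import r, viewer
from scipy.spatial.transform import Rotation as R
def look(x,y,zmin,zmax,rad,save=None):
    """x,y,rad in mm; top-surface points between zmin,zmax within rad of (x,y)"""
    s=r.read_state(); d=viewer.capture("wrist")
    T=np.eye(4); T[:3,:3]=R.from_rotvec(s["tcp_rot"]).as_matrix(); T[:3,3]=s["tool_pos"]
    d["camera_from_world"]=np.linalg.inv(T@d["mount"])
    w=cloud(d)*1e3; p=w.reshape(-1,3); p=p[~np.isnan(p[:,0])]
    p=p[np.hypot(p[:,0]-x,p[:,1]-y)<rad]
    t=p[(p[:,2]>zmin)&(p[:,2]<zmax)]
    print("t",s["t"],"tool",s["tool_pos"].round(4),"table z",np.median(p[p[:,2]<3,2]).round(1) if (p[:,2]<3).any() else None,"dq",np.abs(s["dq"]).max().round(3),"w",s["width"].round(4),"g",round(s["grip_force"],1))
    if len(t)>5:
        b,sz,a=cv2.minAreaRect(t[:,:2].astype(np.float32)); print("rect",np.round([*b,*sz,a],1),"bboxmid",((t[:,:2].min(0)+t[:,:2].max(0))/2).round(1),"z",np.median(t[:,2]).round(1),len(t))
    if save: cv2.imwrite(f"pics/{save}.png",d["frame"][:,:,::-1])
if __name__=="__main__":
    a=sys.argv[1:]; look(*map(float,a[:5]),*a[5:])
E
python3 w.py 634 -276 43 60 40
```

```text
Traceback (most recent call last):
  File "w.py", line 18, in <module>
    a=sys.argv[1:]; look(*map(float,a[:5]),*a[5:])
                    ~~~~^^^^^^^^^^^^^^^^^^^^^^^^^^
  File "w.py", line 13, in look
    print("t",s["t"],"tool",s["tool_pos"].round(4),"table z",np.median(p[p[:,2]<3,2]).round(1) if (p[:,2]<3).any() else None,"dq",np.abs(s["dq"]).max().round(3),"w",s["width"].round(4),"g",round(s["grip_force"],1))
                                                                                                                                                                     ^^^^^^^^^^^^^^^^
AttributeError: 'float' object has no attribute 'round'
```

View pics/w1.png

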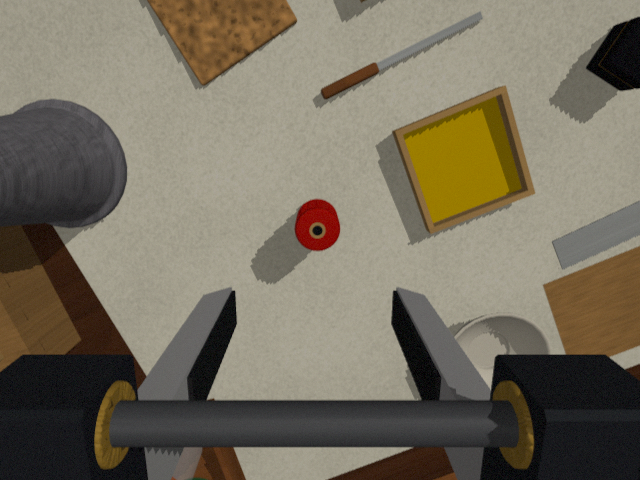

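The wrist view shows the red spool at (317,228), centred between the fingers, with nothing else close to it.

```bash
sed -i 's/s\["width"\].round(4)/round(float(s["width"]),4)/' w.py; python3 w.py 634 -276 43 60 40
```

```text
t 2.2 tool [ 0.634  -0.2757  0.2046] table z 0.2 dq 0.028 w 0.0696 g 0.0
rect [ 634.3 -279.    35.3   36.    18.8] bboxmid [ 634.4 -279.1] z 49.7 1574
```

```bash
python3 -m crank '[[0.0,-0.0015,-0.05,0,0,0,0.065],[0.0,-0.0015,-0.1,0,0,0,0.065],[0.0,-0.0015,-0.13,0,0,0,0.065],[0.0,-0.0015,-0.155,0,0,0,0.065],[0.0,-0.0015,-0.175,0,0,0,0.065],[0.0,-0.0015,-0.186,0,0,0,0.065],[0.0,-0.0015,-0.186,0,0,0,0.065],[0.0,-0.0015,-0.186,0,0,0,0.0],[0.0,-0.0015,-0.186,0,0,0,0.0],[0.0,-0.0015,-0.186,0,0,0,0.0],[0.0,-0.0015,-0.186,0,0,0,0.0],[0.0,-0.0015,-0.186,0,0,0,0.0],[0.0,-0.0015,-0.186,0,0,0,0.0],[0.0,-0.0015,-0.186,0,0,0,0.0],[0.0,-0.0015,-0.186,0,0,0,0.0]]' 20
```

```text
t: 3.75
tool_pos: [0.6346, -0.2771, 0.0201]
tcp_rot: [0.656, 3.072, -0.0]
contact_force: [-1.2, 1.3, 6.4]
width: 0.0354
grip_force: 20.0
```

```bash
python3 -m crank '[[0,0,0.04,0,0,0,0],[0,0,0.08,0,0,0,0],[0,0,0.11,0,0,0,0],[-0.025,0.035,0.11,0,0,0,0],[-0.05,0.07,0.11,0,0,0,0],[-0.075,0.105,0.11,0,0,0,0],[-0.1,0.14,0.11,0,0,0,0],[-0.125,0.175,0.11,0,0,0,0],[-0.15,0.21,0.11,0,0,0,0],[-0.175,0.24,0.11,0,0,0,0],[-0.19,0.262,0.11,0,0,0,0],[-0.1975,0.2735,0.11,0,0,0,0],[-0.1975,0.2735,0.11,0,0,0,0],[-0.1975,0.2735,0.11,0,0,0,0]]'; python3 w.py 437 -4 10 25 75 w2
```

```text
t: 5.15
tool_pos: [0.4372, -0.0038, 0.1297]
tcp_rot: [0.656, 3.072, 0.0]
contact_force: [0.7, -0.6, -0.7]
width: 0.0356
grip_force: 20.0
t 5.15 tool [ 0.4372 -0.0038  0.1297] table z 0.3 dq 0.015 w 0.0356 g 20.0
rect [438.2  -6.   94.3  94.4  80. ] bboxmid [437.9  -3.9] z 15.7 3038
```

View pics/w2.png

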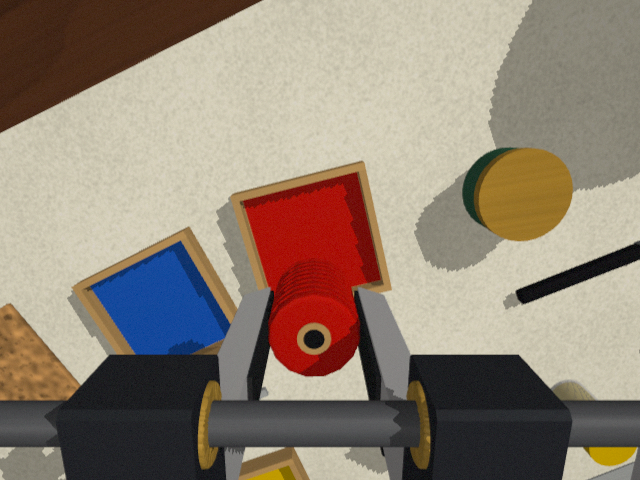

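```bash
python3 -m crank '[[0,-0.001,-0.04,0,0,0,0],[0,-0.001,-0.07,0,0,0,0],[0,-0.001,-0.09,0,0,0,0],[0,-0.001,-0.1,0,0,0,0],[0,-0.001,-0.1045,0,0,0,0],[0,-0.001,-0.1045,0,0,0,0],[0,-0.001,-0.1045,0,0,0,0],[0,-0.001,-0.1045,0,0,0,0.056],[0,-0.001,-0.1045,0,0,0,0.056],[0,-0.001,-0.1045,0,0,0,0.056],[0,-0.001,-0.1045,0,0,0,0.056],[0,-0.001,-0.09,0,0,0,0.056],[0,-0.001,-0.06,0,0,0,0.056],[0,-0.001,-0.02,0,0,0,0.056],[0,-0.001,0.02,0,0,0,0.056],[0,-0.001,0.06,0,0,0,0.06]]'
python3 -m crank '[[0.02,0.04,0,0,0,0,0.065],[0.04,0.08,0,0,0,0,0.065],[0.065,0.12,0,0,0,0,0.065],[0.09,0.16,0,0,0,0,0.065],[0.12,0.2,0,0,0,0,0.065],[0.15,0.24,0,0,0,0,0.065],[0.165,0.265,0,0,0,0,0.065],[0.175,0.2745,0,0,0,0,0.065],[0.175,0.2745,0,0,0,0,0.065],[0.175,0.2745,0,0,0,0,0.065],[0.175,0.2745,0,0,0,0,0.065]]'; python3 w.py 611 270 43 60 40 w3
```

```text
t: 6.8
tool_pos: [0.4364, -0.0047, 0.1911]
tcp_rot: [0.656, 3.072, -0.0]
contact_force: [0.5, 0.2, -0.7]
width: 0.0592
grip_force: 0.0
t: 7.9
tool_pos: [0.6115, 0.269, 0.1896]
tcp_rot: [0.658, 3.072, -0.0]
contact_force: [0.2, 0.6, -0.9]
width: 0.065
grip_force: 0.0
t 7.9 tool [0.6115 0.269  0.1896] table z 0.2 dq 0.004 w 0.065 g 0.0
rect [6.118e+02 2.683e+02 3.560e+01 3.630e+01 1.000e-01] bboxmid [611.8 268.3] z 49.7 1718
```

```bash
python3 - <<'E'
from cell import viewer
import cv2
cv2.imwrite("pics/top1.png",viewer.capture("top")["frame"][:,:,::-1])
E
```

```text
(no output)
```

View pics/top1.png

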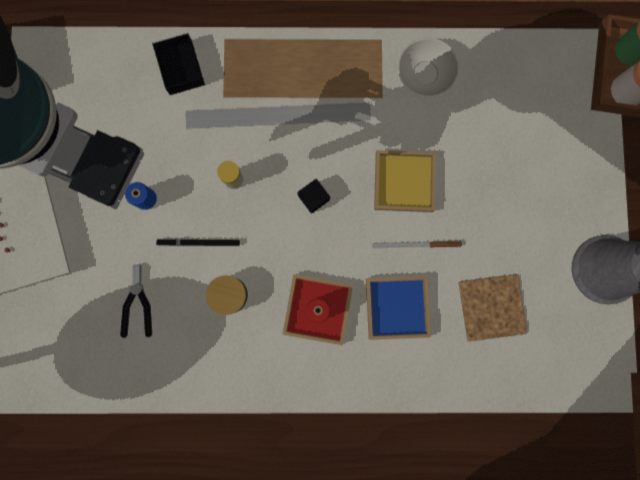

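The red spool stands in its tray at (318,310) and everything else is unmoved. Blue spool next.

```bash
python3 -m crank '[[0,0,-0.05,0,0,0,0.065],[0,0,-0.1,0,0,0,0.065],[0,0,-0.13,0,0,0,0.065],[0,0,-0.155,0,0,0,0.065],[0,0,-0.17,0,0,0,0.065],[0,0,-0.17,0,0,0,0.065],[0,0,-0.17,0,0,0,0.0],[0,0,-0.17,0,0,0,0.0],[0,0,-0.17,0,0,0,0.0],[0,0,-0.17,0,0,0,0.0],[0,0,-0.17,0,0,0,0.0],[0,0,-0.17,0,0,0,0.0],[0,0,-0.17,0,0,0,0.0],[0,0,-0.13,0,0,0,0.0],[0,0,-0.09,0,0,0,0.0],[0,0,-0.05,0,0,0,0.0]]' 20
```

```text
t: 9.6
tool_pos: [0.6116, 0.2698, 0.1409]
tcp_rot: [-0.656, -3.072, 0.001]
contact_force: [0.1, 0.5, 0.2]
width: 0.0357
grip_force: 20.0
```

```bash
python3 -m crank '[[-0.017,-0.04,0,0,0,0,0],[-0.034,-0.08,0,0,0,0,0],[-0.052,-0.12,0,0,0,0,0],[-0.069,-0.16,0,0,0,0,0],[-0.086,-0.2,0,0,0,0,0],[-0.103,-0.24,0,0,0,0,0],[-0.121,-0.28,0,0,0,0,0],[-0.138,-0.32,0,0,0,0,0],[-0.155,-0.36,0,0,0,0,0],[-0.165,-0.385,0,0,0,0,0],[-0.1715,-0.397,0,0,0,0,0],[-0.1715,-0.397,0,0,0,0,0],[-0.1715,-0.397,0,0,0,0,0]]'; python3 w.py 440 -127 10 25 75 w4
```

```text
t: 10.9
tool_pos: [0.4407, -0.1262, 0.1395]
tcp_rot: [0.655, 3.072, 0.0]
contact_force: [0.4, 0.4, -0.6]
width: 0.0361
grip_force: 20.0
t 10.9 tool [ 0.4407 -0.1262  0.1395] table z 0.2 dq 0.014 w 0.0361 g 20.0
rect [ 440.4 -114.6   94.4  125.2    2.1] bboxmid [ 439.9 -115.5] z 15.7 3271
```

```bash
python3 -m crank '[[0,-0.001,-0.04,0,0,0,0],[0,-0.001,-0.08,0,0,0,0],[0,-0.001,-0.1,0,0,0,0],[0,-0.001,-0.11,0,0,0,0],[0,-0.001,-0.1145,0,0,0,0],[0,-0.001,-0.1145,0,0,0,0],[0,-0.001,-0.1145,0,0,0,0],[0,-0.001,-0.1145,0,0,0,0.056],[0,-0.001,-0.1145,0,0,0,0.056],[0,-0.001,-0.1145,0,0,0,0.056],[0,-0.001,-0.1145,0,0,0,0.056],[0,-0.001,-0.1,0,0,0,0.056],[0,-0.001,-0.07,0,0,0,0.056],[0,-0.001,-0.03,0,0,0,0.056],[0,-0.001,0.01,0,0,0,0.056],[0,-0.001,0.05,0,0,0,0.06]]'
python3 -m crank '[[0.03,0.04,0,0,0,0,0.06],[0.06,0.08,0,0,0,0,0.06],[0.09,0.12,0,0,0,0,0.06],[0.12,0.155,0,0,0,0,0.06],[0.15,0.19,0,0,0,0,0.06],[0.18,0.23,0,0,0,0,0.06],[0.195,0.25,0,0,0,0,0.06],[0.2035,0.2595,0,0,0,0,0.06],[0.2035,0.2595,0,0,0,0,0.06],[0.2035,0.2595,0,0,0,0,0.06],[0.2035,0.2595,0,0,0,0,0.06]]'; python3 w.py 643 131 51 66 40
```

```text
t: 12.55
tool_pos: [0.4399, -0.1282, 0.1911]
tcp_rot: [-0.657, -3.072, 0.0]
contact_force: [0.8, 0.5, 0.2]
width: 0.0594
grip_force: 0.0
t: 13.65
tool_pos: [0.6433, 0.1297, 0.1898]
tcp_rot: [0.659, 3.071, -0.0]
contact_force: [-0.3, 0.1, 0.6]
width: 0.0602
grip_force: 0.0
t 13.65 tool [0.6433 0.1297 0.1898] table z 0.2 dq 0.006 w 0.0602 g 0.0
rect [644.2 129.1  32.2  32.9  64.8] bboxmid [644.4 129.2] z 57.8 1552
```

```bash
python3 -m crank '[[0,-0.0005,-0.05,0,0,0,0.06],[0,-0.0005,-0.1,0,0,0,0.06],[0,-0.0005,-0.13,0,0,0,0.06],[0,-0.0005,-0.155,0,0,0,0.06],[0,-0.0005,-0.168,0,0,0,0.06],[0,-0.0005,-0.168,0,0,0,0.06],[0,-0.0005,-0.168,0,0,0,0.0],[0,-0.0005,-0.168,0,0,0,0.0],[0,-0.0005,-0.168,0,0,0,0.0],[0,-0.0005,-0.168,0,0,0,0.0],[0,-0.0005,-0.168,0,0,0,0.0],[0,-0.0005,-0.168,0,0,0,0.0],[0,-0.0005,-0.168,0,0,0,0.0],[0,-0.0005,-0.13,0,0,0,0.0],[0,-0.0005,-0.09,0,0,0,0.0],[0,-0.0005,-0.05,0,0,0,0.0]]' 15
```

```text
t: 15.3
tool_pos: [0.6435, 0.1308, 0.1409]
tcp_rot: [-0.656, -3.072, 0.001]
contact_force: [-0.5, -0.1, 0.3]
width: 0.0316
grip_force: 15.0
```

```bash
python3 -m crank '[[0,-0.04,0,0,0,0,0],[0,-0.08,0,0,0,0,0],[-0.001,-0.12,0,0,0,0,0],[-0.002,-0.16,0,0,0,0,0],[-0.003,-0.2,0,0,0,0,0],[-0.004,-0.24,0,0,0,0,0],[-0.004,-0.26,0,0,0,0,0],[-0.004,-0.2725,0,0,0,0,0],[-0.004,-0.2725,0,0,0,0,0],[-0.004,-0.2725,0,0,0,0,0]]'; python3 w.py 639 -142 10 25 75 w5
```

```text
t: 16.3
tool_pos: [0.64, -0.1401, 0.1393]
tcp_rot: [-0.654, -3.073, -0.001]
contact_force: [0.2, 0.6, 0.3]
width: 0.0317
grip_force: 15.0
t 16.3 tool [ 0.64   -0.1401  0.1393] table z 0.2 dq 0.014 w 0.0317 g 15.0
rect [ 640.6 -144.4   94.4   94.4   87.8] bboxmid [ 640.6 -143.6] z 15.8 3013
```

View pics/w5.png

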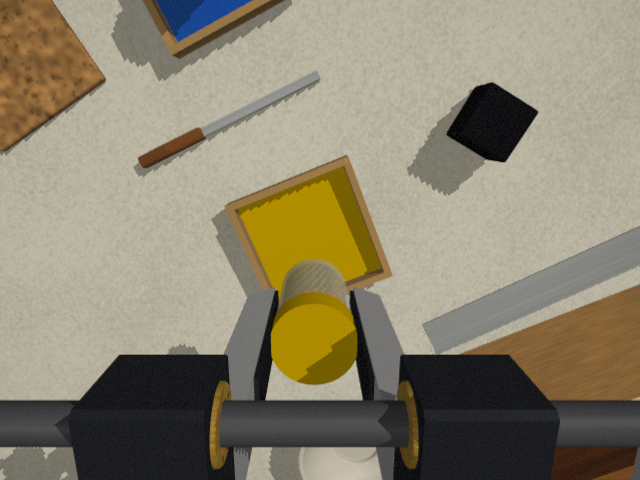

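The vial is held upright at (314,335), above the yellow tray at (308,250). Lowering it now, then on to the tin.

```bash
python3 -m crank '[[0,-0.001,-0.04,0,0,0,0],[0,-0.001,-0.08,0,0,0,0],[0,-0.001,-0.1,0,0,0,0],[0,-0.001,-0.109,0,0,0,0],[0,-0.001,-0.1125,0,0,0,0],[0,-0.001,-0.1125,0,0,0,0],[0,-0.001,-0.1125,0,0,0,0],[0,-0.001,-0.1125,0,0,0,0.052],[0,-0.001,-0.1125,0,0,0,0.052],[0,-0.001,-0.1125,0,0,0,0.052],[0,-0.001,-0.1125,0,0,0,0.052],[0,-0.001,-0.1,0,0,0,0.052],[0,-0.001,-0.07,0,0,0,0.052],[0,-0.001,-0.03,0,0,0,0.052],[0,-0.001,0.01,0,0,0,0.052],[0,-0.001,0.05,0,0,0,0.06]]'
python3 -m crank '[[-0.026,0.04,0,0,0,0,0.085],[-0.052,0.08,0,0,0,0,0.085],[-0.078,0.12,0,0,0,0,0.085],[-0.104,0.16,0,0,0,0,0.085],[-0.13,0.2,0,0,0,0,0.085],[-0.156,0.24,0,0,0,0,0.085],[-0.173,0.265,0,0,0,0,0.085],[-0.1805,0.278,0,0,0,0,0.085],[-0.1805,0.278,0,0,0,0,0.085],[-0.1805,0.278,0,0,0,0,0.085],[-0.1805,0.278,0,0,0,0,0.085]]'; python3 w.py 459 135 28 42 45; python3 - <<'E'
from h import *
from cell import viewer
d=viewer.capture("top");w=cloud(d)*1e3
for k in("tray_red","tray_blue","tray_yellow"):
    a,b,c,e=B["top"][k];p=w[b:e,a:c].reshape(-1,3);p=p[~np.isnan(p[:,0])]; t=p[p[:,2]>45]
    print(k,((t[:,:2].min(0)+t[:,:2].max(0))/2).round(1),np.ptp(t[:,:2],axis=0).round(1),np.median(t[:,2]).round(1))
cv2.imwrite("pics/top2.png",d["frame"][:,:,::-1])
E
```

```text
t: 17.95
tool_pos: [0.6395, -0.1427, 0.1921]
tcp_rot: [0.656, 3.072, -0.0]
contact_force: [-0.3, -0.6, 0.3]
width: 0.0568
grip_force: 0.0
t: 19.05
tool_pos: [0.4599, 0.1344, 0.1897]
tcp_rot: [0.658, 3.071, -0.0]
contact_force: [-0.4, 0.2, 0.4]
width: 0.0854
grip_force: 0.0
t 19.05 tool [0.4599 0.1344 0.1897] table z 0.2 dq 0.005 w 0.0854 g 0.0
rect [459.9 133.7  59.2  59.4  65.3] bboxmid [460.2 133.2] z 33.9 4348
tray_red [435.2  -3.6] [36.7 35.4] 54.7
tray_blue [ 439.  -125.7] [35.2 36.6] 54.6
tray_yellow [ 637.9 -139.4] [32.9 32.8] 62.2
```

View pics/top2.png

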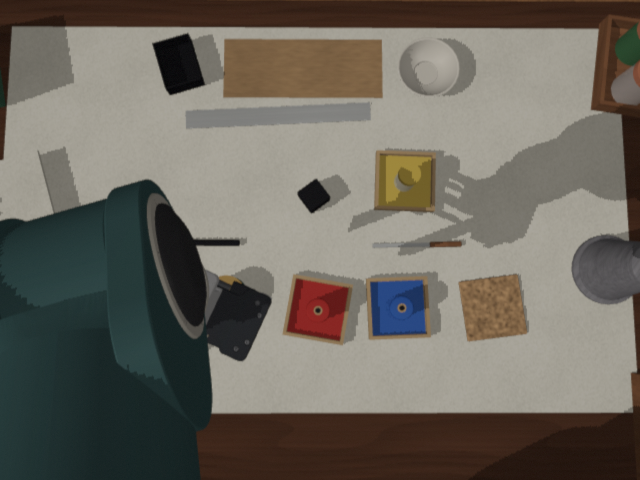

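All three are upright and central in their trays: red (318,310), blue (402,308), vial (407,178). Now the tin.

```bash
python3 -m crank '[[0.0005,-0.0005,-0.05,0,0,0,0.085],[0.0005,-0.0005,-0.1,0,0,0,0.085],[0.0005,-0.0005,-0.14,0,0,0,0.085],[0.0005,-0.0005,-0.165,0,0,0,0.085],[0.0005,-0.0005,-0.178,0,0,0,0.085],[0.0005,-0.0005,-0.183,0,0,0,0.085],[0.0005,-0.0005,-0.183,0,0,0,0.085],[0.0005,-0.0005,-0.183,0,0,0,0.0],[0.0005,-0.0005,-0.183,0,0,0,0.0],[0.0005,-0.0005,-0.183,0,0,0,0.0],[0.0005,-0.0005,-0.183,0,0,0,0.0],[0.0005,-0.0005,-0.183,0,0,0,0.0],[0.0005,-0.0005,-0.183,0,0,0,0.0],[0.0005,-0.0005,-0.183,0,0,0,0.0],[0.0005,-0.0005,-0.14,0,0,0,0.0],[0.0005,-0.0005,-0.1,0,0,0,0.0],[0.0005,-0.0005,-0.05,0,0,0,0.0]]' 25
```

```text
t: 20.85
tool_pos: [0.4589, 0.1346, 0.1403]
tcp_rot: [-0.656, -3.071, 0.002]
contact_force: [0.1, 1.2, -0.8]
width: 0.0598
grip_force: 25.0
```

```bash
python3 -m crank '[[-0.002,-0.045,0,0,0,0,0],[-0.004,-0.09,0,0,0,0,0],[-0.006,-0.135,0,0,0,0,0],[-0.008,-0.18,0,0,0,0,0],[-0.01,-0.22,0,0,0,0,0],[-0.012,-0.26,0,0,0,0,0],[-0.014,-0.3,0,0,0,0,0],[-0.016,-0.34,0,0,0,0,0],[-0.018,-0.375,0,0,0,0,0],[-0.0195,-0.4,0,0,0,0,0],[-0.0195,-0.4115,0,0,0,0,0],[-0.0195,-0.4115,0,0,0,0,0],[-0.0195,-0.4115,0,0,0,0,0],[-0.0195,-0.4115,0,0,0,0,0]]'; cat > mat.py <<'E'
from h import *
from cell import r, viewer
from scipy.spatial.transform import Rotation as R
s=r.read_state(); d=viewer.capture("wrist")
T=np.eye(4); T[:3,:3]=R.from_rotvec(s["tcp_rot"]).as_matrix(); T[:3,3]=s["tool_pos"]
C=T@d["mount"]; d["camera_from_world"]=np.linalg.inv(C)
v,u=np.mgrid[0:480,0:640]; ray=np.stack([(u-d["cx"])/d["fx"],(v-d["cy"])/d["fy"],np.ones(u.shape)],-1)@C[:3,:3].T
P=(C[:3,3]+ray*((.006-C[2,3])/ray[...,2])[...,None])*1e3
hsv=cv2.cvtColor(d["frame"],cv2.COLOR_RGB2HSV); w=cloud(d)*1e3
m=(hsv[...,1]>90)&(w[...,2]<12)&(np.hypot(P[...,0]-440,P[...,1]+276)<75)
m=cv2.morphologyEx(m.astype(np.uint8),cv2.MORPH_OPEN,np.ones((3,3)))>0
t=P[m][:,:2].astype(np.float32); b=cv2.minAreaRect(t)
print(s["tool_pos"],np.round([*b[0],*b[1],b[2]],1),"matz",np.median(w[m][:,2]).round(1),m.sum()); print(cv2.boxPoints(b).round(1).tolist())
f=d["frame"][:,:,::-1].copy(); f[m]=f[m]//2+np.array([0,127,0],np.uint8); cv2.imwrite("pics/mat.png",f)
E
python3 mat.py
```

```text
t: 22.25
tool_pos: [0.4406, -0.2751, 0.1394]
tcp_rot: [-0.653, -3.073, -0.001]
contact_force: [0.4, -0.5, -1.4]
width: 0.0593
grip_force: 25.0
[ 0.44064397 -0.27510814  0.13939987] [ 440.6 -279.1   93.2   93.3    7.2] matz 5.8 9956
[[388.5, -238.6999969482422], [400.29998779296875, -331.20001220703125], [492.70001220703125, -319.5], [481.0, -227.0]]
```

View pics/mat.png

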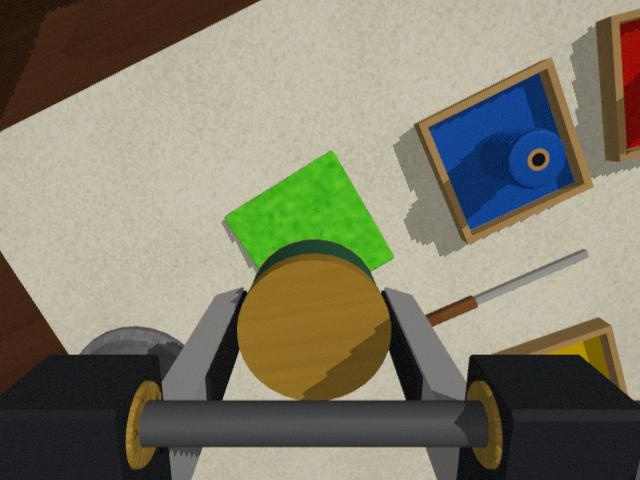

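The mask (green) covers the mat with three of its corners in view: (226,217), (332,152) and (393,258). Its centre is about (440,-278) mm. Placing the tin.

```bash
python3 -m crank '[[0,-0.001,-0.04,0,0,0,0],[0,-0.001,-0.08,0,0,0,0],[0,-0.001,-0.11,0,0,0,0],[0,-0.001,-0.122,0,0,0,0],[0,-0.001,-0.1265,0,0,0,0],[0,-0.001,-0.1265,0,0,0,0],[0,-0.001,-0.1265,0,0,0,0],[0,-0.001,-0.1265,0,0,0,0.08],[0,-0.001,-0.1265,0,0,0,0.08],[0,-0.001,-0.1265,0,0,0,0.08],[0,-0.001,-0.1265,0,0,0,0.08],[0,-0.001,-0.1,0,0,0,0.08],[0,-0.001,-0.06,0,0,0,0.08],[0,-0.001,-0.02,0,0,0,0.08],[0,-0.001,0.02,0,0,0,0.08],[0,-0.001,0.05,0,0,0,0.08],[0,-0.001,0.05,0,0,0,0.08],[0,-0.001,0.05,0,0,0,0.08],[0,-0.001,0.05,0,0,0,0.08]]'; python3 w.py 440 -278 34 48 45; python3 mat.py
```

```text
t: 24.2
tool_pos: [0.4399, -0.2772, 0.1885]
tcp_rot: [-0.656, -3.071, -0.0]
contact_force: [-0.4, -0.7, 0.2]
width: 0.08
grip_force: 0.0
t 24.2 tool [ 0.4399 -0.2772  0.1885] table z None dq 0.009 w 0.08 g 0.0
rect [ 441.1 -279.    59.    60.    66.8] bboxmid [ 440.9 -278.7] z 39.8 4519
[ 0.43978174 -0.27726462  0.18837108] [ 440.8 -279.2   93.2   93.4    7.2] matz 5.8 6826
[[388.6000061035156, -238.6999969482422], [400.3999938964844, -331.3999938964844], [492.8999938964844, -319.70001220703125], [481.1000061035156, -227.0]]
```

```bash
python3 -m crank '[[0.025,0.04,0,0,0,-7,0.07],[0.05,0.08,0,0,0,-14,0.07],[0.075,0.12,0,0,0,-21,0.07],[0.1,0.16,0,0,0,-28,0.065],[0.125,0.2,0,0,0,-30,0.065],[0.15,0.24,0,0,0,-30,0.065],[0.165,0.268,0,0,0,-30,0.065],[0.1735,0.28,0,0,0,-30,0.065],[0.1735,0.28,0,0,0,-30,0.065],[0.1735,0.28,0,0,0,-30,0.065],[0.1735,0.28,0,0,0,-30,0.065],[0.1735,0.28,0,0,0,-30,0.065]]'; python3 w.py 613 2 25 38 40 w6
```

```text
t: 25.5
tool_pos: [0.6134, 0.0011, 0.1896]
tcp_rot: [1.431, 2.796, -0.0]
contact_force: [-0.2, 0.5, -0.3]
width: 0.0652
grip_force: 0.0
t 25.5 tool [0.6134 0.0011 0.1896] table z 0.2 dq 0.006 w 0.0652 g 0.0
rect [614.6   0.9  37.6  38.6  36.5] bboxmid [614.6   1.1] z 29.7 2166
```

View pics/w6.png

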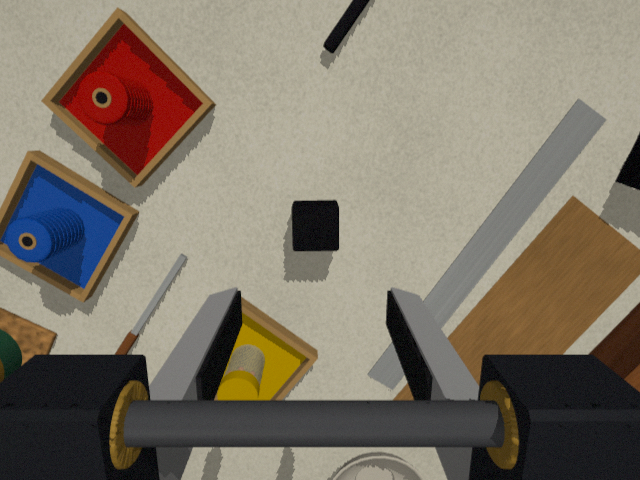

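The box at (315,225) is square to the fingers and clear all round. Grasping it.

```bash
python3 -m crank '[[0,0,-0.05,0,0,0.5,0.065],[0,0,-0.1,0,0,0.5,0.065],[0,0,-0.14,0,0,0.5,0.065],[0,0,-0.165,0,0,0.5,0.065],[0,0,-0.179,0,0,0.5,0.065],[0,0,-0.184,0,0,0.5,0.065],[0,0,-0.184,0,0,0.5,0.065],[0,0,-0.184,0,0,0.5,0.0],[0,0,-0.184,0,0,0.5,0.0],[0,0,-0.184,0,0,0.5,0.0],[0,0,-0.184,0,0,0.5,0.0],[0,0,-0.184,0,0,0.5,0.0],[0,0,-0.184,0,0,0.5,0.0],[0,0,-0.184,0,0,0.5,0.0],[0,0,-0.14,0,0,0.5,0.0],[0,0,-0.1,0,0,0.5,0.0],[0,0,-0.05,0,0,0.5,0.0]]' 20
```

```text
t: 27.25
tool_pos: [0.6129, 0.0024, 0.1401]
tcp_rot: [-1.416, -2.802, 0.002]
contact_force: [-0.3, 0.7, -0.2]
width: 0.0379
grip_force: 20.0
```

```bash
python3 -m crank '[[-0.025,-0.04,0,0,0,-7,0],[-0.05,-0.08,0,0,0,-14,0],[-0.075,-0.12,0,0,0,-21,0],[-0.1,-0.16,0,0,0,-28,0],[-0.125,-0.2,0,0,0,-29,0],[-0.145,-0.234,0,0,0,-29,0],[-0.162,-0.262,0,0,0,-29,0],[-0.17,-0.275,0,0,0,-29,0],[-0.1735,-0.28,0,0,0,-29,0],[-0.1735,-0.28,0,0,0,-29,0],[-0.1735,-0.28,0,0,0,-29,0],[-0.1735,-0.28,0,0,0,-29,0],[-0.1735,-0.28,0,0,0,-29,0]]'; python3 w.py 440 -278 34 46 45 w7
```

```text
t: 28.55
tool_pos: [0.4408, -0.2768, 0.1394]
tcp_rot: [-2.072, -2.361, 0.0]
contact_force: [0.0, -0.0, -0.3]
width: 0.0377
grip_force: 20.0
t 28.55 tool [ 0.4408 -0.2768  0.1394] table z None dq 0.004 w 0.0377 g 20.0
rect [ 440.1 -269.3   59.6   41.6    7.1] bboxmid [ 441.3 -270.9] z 39.8 4525
```

View pics/w7.png

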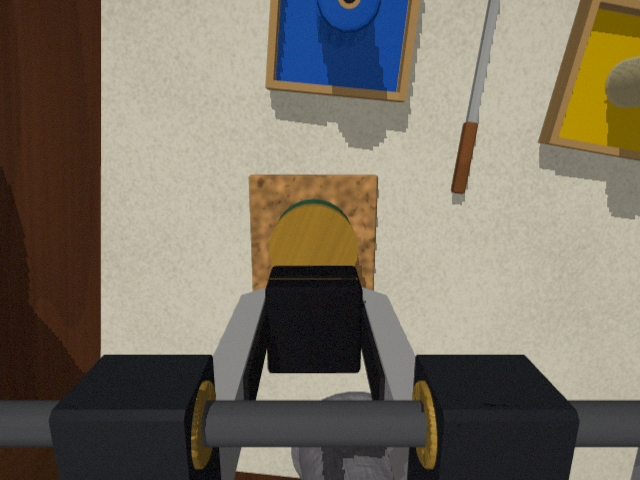

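The tin is centred on the mat, with the box held square to the mat and in line with the tin (columns 267–361, tin centre about 314). Lowering slowly.

```bash
python3 -m crank '[[0,0,-0.03,0,0,0,0],[0,0,-0.06,0,0,0,0],[0,0,-0.08,0,0,0,0],[0,0,-0.089,0,0,0,0],[0,0,-0.0935,0,0,0,0],[0,0,-0.0935,0,0,0,0],[0,0,-0.0935,0,0,0,0],[0,0,-0.0935,0,0,0,0],[0,0,-0.0935,0,0,0,0.06],[0,0,-0.0935,0,0,0,0.06],[0,0,-0.0935,0,0,0,0.06],[0,0,-0.0935,0,0,0,0.06],[0,0,-0.08,0,0,0,0.06],[0,0,-0.05,0,0,0,0.06],[0,0,-0.01,0,0,0,0.06],[0,0,0.03,0,0,0,0.06],[0,0,0.06,0,0,0,0.06],[0,0,0.06,0,0,0,0.06],[0,0,0.06,0,0,0,0.06]]'; python3 w.py 440 -278 62 80 45; python3 w.py 440 -278 34 46 45 w8
python3 -m crank '[[0,0.04,0.02,0,0,0,0.06],[0,0.08,0.04,0,0,0,0.06],[0,0.12,0.06,0,0,0,0.06],[0,0.16,0.06,0,0,0,0.06],[0,0.2,0.06,0,0,0,0.06],[0,0.24,0.06,0,0,0,0.06],[0,0.28,0.06,0,0,0,0.06],[0,0.32,0.06,0,0,0,0.06],[0,0.36,0.06,0,0,0,0.06],[0,0.4,0.06,0,0,0,0.06],[0,0.44,0.06,0,0,0,0.06],[0,0.44,0.06,0,0,0,0.06],[0,0.44,0.06,0,0,0,0.06],[0,0.44,0.06,0,0,0,0.06]]'
python3 - <<'E'
from h import *
from cell import viewer
d=viewer.capture("top");w=cloud(d)*1e3
p=w[255:346,440:535].reshape(-1,3);p=p[~np.isnan(p[:,0])]
for a,b in((62,80),(34,46)):
    t=p[(p[:,2]>a)&(p[:,2]<b)]; print(cv2.minAreaRect(t[:,:2].astype(np.float32)),cv2.minEnclosingCircle(t[:,:2].astype(np.float32)),np.median(t[:,2]))
d2=viewer.capture("scene")
cv2.imwrite("pics/end.png",np.vstack([cv2.resize(d["frame"],None,fx=.6,fy=.6),cv2.resize(d2["frame"],None,fx=.6,fy=.6)])[:,:,::-1])
E
```

```text
t: 30.5
tool_pos: [0.4404, -0.2775, 0.2003]
tcp_rot: [2.073, 2.359, 0.001]
contact_force: [-0.2, -1.0, -0.5]
width: 0.06
grip_force: 0.0
t 30.5 tool [ 0.4404 -0.2775  0.2003] table z None dq 0.03 w 0.06 g 0.0
rect [ 441.4 -278.6   38.    37.9    8. ] bboxmid [ 441.3 -278.7] z 69.7 2580
t 30.55 tool [ 0.4401 -0.2773  0.1994] table z None dq 0.02 w 0.06 g 0.0
rect [ 441.5 -277.9   58.6   59.6   68.7] bboxmid [ 441.2 -278.6] z 39.8 1565
t: 32.0
tool_pos: [0.4402, 0.1613, 0.2589]
tcp_rot: [-2.075, -2.358, 0.002]
contact_force: [0.0, -1.5, 0.3]
width: 0.0597
grip_force: 0.0
((438.99407958984375, -275.92242431640625), (37.997772216796875, 39.062870025634766), 7.640006065368652) ((439.2242431640625, -276.5947265625), 25.823179244995117) 69.58671249542603
((438.439453125, -271.2021179199219), (59.54054641723633, 51.06333923339844), 4.232810974121094) ((438.9085388183594, -275.6065979003906), 30.240432739257812) 39.76474776562044
```

View pics/end.png

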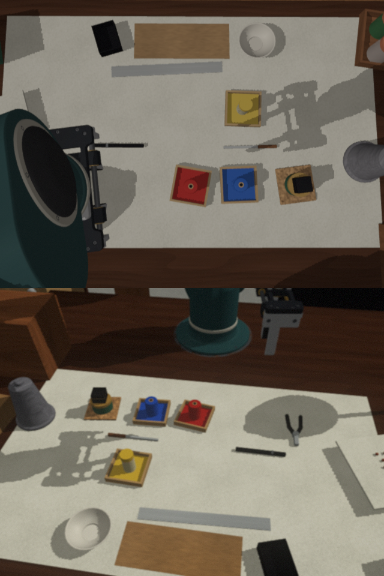

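The picture shows the box on the tin in the middle of the mat, within 1 mm of centre. All three containers stand in their trays, the pliers haven't moved, and the arm is clear.

```bash
python3 -c "
from cell import r
print(r.finish_job())"
```

```text
the job is handed in; nothing more can be done
None
```

The job is handed in at about 32 s of robot time: both spools and the vial stand upright in their matching trays, the ring box sits centred on the tin in the middle of the cork mat, and the pliers were left untouched.

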